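# Hang the drill-bit caddy on the free hook of the tool carousel

## Task

First, while the drill-bit caddy still stands on the bench, turn the stiff tool carousel until its one free hook points straight out over the nose on its foot. Then hang the caddy by its eye on that hook, feeling for the hook's height, pushed back to the collar and set down gently without dropping or ramming it, and let go. Leave the jar, paint can and screwdriver where they are.

Things in the scene. Friction and masses are not known exactly. Their poses are not given: they have to be found in the camera images.
- rack_base: fixed steel foot of the tool carousel: disc 200 mm across, 12 mm high at the rim, 34 mm at the hub; origin at the centre of its underside on the bench, on the turning axis; z up. A raised nose (16 mm wide, out to 130 mm from the axis) on its rim marks the front, the foot's own -x, roughly towards the robot
- post_top (a point): top of the turning post, on the axis, 222 mm above the bench. Post 28 mm thick, cap 38 mm. Four level hooks 90 degrees apart; three carry tools fixed to them (ring spanner, clamp, scraper, up to 50 mm wide across the hook and 16 mm thick, 72 mm from the axis, from 42 to 208 mm above the bench); the fourth is free
- rack (a joint): angle of the carousel, rad, anticlockwise from above; 0 or 2 pi: free hook exactly over the nose; the free hook's heading is the foot's yaw + pi + this. Starts 0.9 to 5.38; turns either way past the nose. Stiff: friction 0.35 N m (4 N at 90 mm from the axis); stays where left. Closed fingers lowered beside the free hook's arm, tips below it, can push it round
- hook_mark (a point): turns with the rack: 70 mm from the axis along the free hook, 200 mm above the bench; -x outward along the hook, z up. The arm passes exactly over, under or through it: the free hook is clamped anywhere from 22 mm below to 22 mm above this height, NOT measured, to be felt or seen (the clamp holds 60 N). A collar 28 mm across is on the arm, 60 to 66 mm from the axis
- tip_mark (a point): turns with the rack: 118 mm from the axis along the free hook, 200 mm above the bench (nominal, as hook_mark). The free hook is a level round steel arm 8 mm thick that turns up here: the upturned tip's top is 16 mm above the arm's axis. Between collar and tip 48 mm of arm are bare. The other hooks are alike, at exactly 200 mm
- caddy: loose drill-bit caddy, 0.27 to 0.47 kg, standing on the bench: wooden block 44 (x) by 90 (y) by 45 mm high, four short bits in its ends (more than 30 mm from the middle in y, up to 77 mm high), and on its middle an upright plywood plate 8 mm thick (x), 44 mm wide (y), top at 142 mm, with an eye through it along x. Origin: centre of the underside, z up. Same when turned half round
- eye (a point): point in the plate's middle, 85.4 mm above the underside: where the hook arm's axis lies when hung. Eye 22 mm wide, from 64 mm up to a gable top (84 mm at the sides, apex 90). To pass over the hook's tip this point must be 12 to 17 mm above the arm's axis, plate square to the arm. With the plate touching the collar it is 70 mm from the turning axis
- grip (a point): point in the plate's middle, 126 mm above the caddy's underside, 40.6 mm above the eye point: where to grip (8 mm thick, along caddy x), high enough that the fingertips, 19 mm lower, stay clear above the hook's collar when the caddy is seated
- jar: bystander: glass jar of screws with steel lid, 68 mm across, 95 mm high, origin at the centre of its underside; stands to the robot's other side from the caddy (they swap sides)
- paint_can: bystander: steel tin 84 mm across, 110 mm high, at the right rear, origin at the centre of its underside
- screwdriver: bystander: screwdriver 190 mm long lying on the bench at the left rear, origin under its middle

How it is judged:
On the way, in this order (a step that is already met when the one before it is completed fails the run):
1. the free hook points over the nose (within 0.2 rad) while the caddy still stands on the bench (x of hook_mark in the frame of rack_base below -0.06 m and y of hook_mark in the frame of rack_base between -0.014 and 0.014 m and height (world z) of caddy below 0.01 m), for 0.2 s.
2. the caddy's eye is on the free hook and the rack bears its weight (x of hook_mark in the frame of rack_base below -0.06 m and y of hook_mark in the frame of rack_base between -0.014 and 0.014 m and y of eye in the frame of hook_mark between -0.006 and 0.006 m and x of eye in the frame of hook_mark between -0.012 and 0.006 m and z of eye in the frame of hook_mark between -0.028 and 0.028 m and angle between caddy's own z axis and vertical below 0.15 rad and contact force between caddy and rack_base above 1 N), for 0.2 s.
At the end, for the whole second after the job is handed in: Free hook over the nose within 0.2 rad; caddy at rest on it, borne by the rack, upright within 0.15 rad, its eye point within 6 mm sideways of the hook's line, at most 12 mm out from its place at the collar, within 28 mm of nominal hook height (all of step 2 and linear speed of caddy below 0.03 m/s and angular speed of caddy below 0.3 rad/s); the robot touches nothing.
It fails at once if the caddy pressed or rammed against the rack with more than 20 N (contact force between caddy and rack_base above 20 N).
It fails at once if the fingers or arm pushing on the rack with more than 35 N (contact force between any of the fingers, the arm and rack_base above 35 N).
It fails at once if the caddy let go before it rests on the hook (falling faster than 0.2 m/s near it, out of the fingers) (distance between eye and hook_mark below 0.06 m and contact force between the fingers and caddy below 0.3 N and linear speed of caddy above 0.2 m/s).
It fails at once if the jar, paint can or screwdriver moved by more than 30 mm (distance of any of jar, paint_can, screwdriver from where it was at the start of the episode above 0.03 m).
It also fails if it takes over 72 s, if anything falls off the work surface, if the arm or the gripper's body presses on something with over 40 N, if the wrist force passes 120 N, or if a joint passes its speed limit or range.

## Robot

A 6-joint arm with a two-finger parallel gripper is mounted at the origin on the work surface. World frame = base frame: x ahead of the robot, y to its left, z up, the work surface at z = 0. Lengths are in m, angles in rad, forces in N, time in s.
With the tool pointing down it reaches from about 0.35 to 0.725 m from the base axis. Payload 4.3 kg.
Tool frame: the origin (TCP) lies midway between the tips of the shut fingers; the grasp point (between the pads) lies 19 mm behind it; z points along the fingers, y is the line along which they close (so a half turn about z gives the same grasp; the last joint's range is limited). The gripper opens to 85 mm and grips with 20 to 120 N. Pads are 22 mm wide; open, the fingers measure 114 mm over their backs; the gripper's body (76 mm by 85 mm) begins 54 mm behind the grasp point. The pads swing forward as they close: fully open they stand 13 mm farther back than shut.
Start: joints at [1.231, 0.377, 0.081, 1.274, 0, 1.46], TCP at [0.131, 0.56, 0.231] pointing down, gripper open.
Joint ranges: [-2.72, 2.72], [-0.84, 1.66], [-1.02, 1.22], [-1.77, 2.12], [-1.37, 1.28], [-3.14, 3.14]. Speed limits (rad/s): [2.57, 2.57, 3.14, 3.14, 3.14, 3.14].

## Interface

Orientations are given as a rotation vector (axis times angle).
In Python, from bench import manip, read_camera, calibration gives the robot as it stands.
- The arm moves only by the tool step_arm, never from a script. Its argument "series" is a list that holds one entry, the list of rows, each a list of 4 numbers: the shift along the tool's x, y, z in m, then the turn about the tool's z in degrees. A call has 1 to 10 rows; each row is the pose to reach, as a shift and turn from the pose commanded when the call began, along the tool's axes at that moment; what a row does not reach only later rows make up. A row lasts 1/8 s, in which the tool goes at most 62.5 mm and 10.7 degrees, less where a joint would pass 70% of its speed; a pose out of reach is approached as far as the arm can. A call with a gripper value outside its range is refused whole. "fingers" is the finger opening in m, from 0 to 0.0854, set as the call begins (left out, the last holds). The fingers move at their own pace and stop on an object; "force" is the grip in N (left out, the last holds). Time passes only in rows, so rows that repeat a pose let the fingers close. It gives the time, the measured TCP pose, the force, the opening and the grip force at its end, in the units of the state.
- manip.read_state(): the state, without advancing time (a new reading comes with each control period).
- read_camera(name): name is "side" or "top" or "wrist"; returns the picture (400x640x3 uint8, blue, green, red); there is no depth.
- calibration(name): a dict with "mtx" (3x3 intrinsics, pixels), "dist" ([k1, k2, p1, p2, k3] as OpenCV has them; the pictures are not rectified), "cam_to_world" (4x4, takes a point from camera to world coordinates); the wrist camera has in their place "T_tool_cam" (4x4, takes a point from camera to tool coordinates, whose origin is the TCP and whose axes are the flange's). Camera axes: x right, y down, z forward; pixel columns grow to the right and rows downward; lengths in m; the calibration is good to about 2 mm. A picture is of the moment at which its call begins: read the wrist's pose just before it. calibration takes no time and is no camera call.
- manip.hand_in(): hands the job in; it is judged then, once.
The state is a dict: "time": time; "joint_pos": joint angles; "joint_velocities": joint speeds; "effort": joint torques, N m; "tool_pos": TCP position; "tcp_rot": TCP orientation; "contact_force": force on the tool from outside, world axes, zero at the start; "wrist_torque": the same for the moment, N m; "opening": opening from 0.0 (shut) to 1.0 (fully open); "finger_force": force on a finger pad.
Only numpy, scipy, OpenCV 4.12 (cv2) and the standard library are available. Lean on these libraries where they do the work, as an engineer would, in place of code of your own. Each camera call takes 0.05 s, during which the arm holds its last target. There are 200 camera calls.

## Working session

There is one attempt and no reset: what is moved stays moved. The work goes in short steps, Python scripts to look and compute and a tool call to move; the robot and the scene stay as the last step left them, time stands still between calls to the robot, and variables do not carry over. Pictures are saved under pics/ and viewed, at most 11 in all, crops included, and the job is handed in when it is done.

Besides the shell and the picture viewer there is one more tool, called after ">>>" in YAML: its name, and indented under it one key for each argument. step_arm: Moves the arm, as the interface text tells. Its arguments: {"type":"object","properties":{"series":{"type":"array"},"fingers":{"type":"number"},"force":{"type":"number"}},"required":["series"]}

```bash
mkdir -p pics; ls
cat > h.py <<'E'
import numpy as np, cv2
from scipy.spatial.transform import Rotation as R
from bench import manip, read_camera, calibration
def T_cam(n, s=None):
    c=calibration(n)
    if n!="wrist": return np.array(c["cam_to_world"])
    T=np.eye(4);T[:3,:3]=R.from_rotvec(s["tcp_rot"]).as_matrix();T[:3,3]=s["tool_pos"]
    return T@np.array(c["T_tool_cam"])
def ray(n,T,px):
    c=calibration(n)
    u=cv2.undistortPoints(np.array([[px]],float),np.array(c["mtx"]),np.array(c["dist"]))[0,0]
    return T[:3,3],T[:3,:3]@np.array([u[0],u[1],1])
def atz(n,T,px,z):
    o,d=ray(n,T,px);return o+d*(z-o[2])/d[2]
def tri(rays):
    A=np.zeros((3,3));b=np.zeros(3)
    for o,d in rays:
        d=d/np.linalg.norm(d);P=np.eye(3)-np.outer(d,d);A+=P;b+=P@o
    p=np.linalg.solve(A,b)
    return p,[np.linalg.norm(np.cross(p-o,d/np.linalg.norm(d))) for o,d in rays]
def proj(n,T,p):
    c=calibration(n);W=np.linalg.inv(T)
    return cv2.projectPoints(np.array([p],float).reshape(-1,1,3),cv2.Rodrigues(W[:3,:3])[0],W[:3,3],np.array(c["mtx"]),np.array(c["dist"]))[0].reshape(-1,2)
E
python3 - <<'E'
from h import *
s=manip.read_state();print(s)
for n in("top","side"):
    cv2.imwrite(f"pics/{n}0.png",read_camera(n)); print(n,T_cam(n).round(3).tolist(),np.array(calibration(n)["mtx"]).round(0).tolist())
print(calibration("wrist"))
E
```

```text
pics
{'time': 0.0, 'joint_pos': array([ 1.23071668e+00,  3.78104338e-01,  7.95866892e-02,  1.27436525e+00,
       -9.05017816e-06,  1.46050412e+00]), 'joint_velocities': array([ 3.89132661e-04,  4.60054773e-04, -2.04533333e-03,  9.18733200e-05,
       -4.93093125e-04, -2.24854987e-05]), 'effort': array([ 1.45942740e-03, -4.63597155e+01,  2.69881332e+01,  2.06548884e-02,
       -1.04171511e-05, -4.14764500e-06]), 'tool_pos': array([0.13073846, 0.55926006, 0.23032211]), 'tcp_rot': array([-0.36010307, -3.12042436,  0.00319754]), 'contact_force': array([ 0.59063897,  0.18064808, -0.44208315]), 'wrist_torque': array([ 0.03113116,  0.01163075, -0.03788746]), 'finger_force': 0.0, 'opening': 1.0022565779448398}
top [[0.008, -0.995, 0.101, 0.477], [-1.0, -0.007, 0.006, 0.006], [-0.005, -0.101, -0.995, 1.119], [0.0, 0.0, 0.0, 1.0]] [[389.0, 0.0, 315.0], [0.0, 389.0, 204.0], [0.0, 0.0, 1.0]]
side [[0.986, -0.112, 0.122, 0.409], [-0.164, -0.553, 0.817, -1.004], [-0.024, -0.826, -0.564, 0.865], [0.0, 0.0, 0.0, 1.0]] [[458.0, 0.0, 318.0], [0.0, 458.0, 191.0], [0.0, 0.0, 1.0]]
{'mtx': array([[283.38454898,   0.        , 324.94722231],
       [  0.        , 283.38454898, 198.89610576],
       [  0.        ,   0.        ,   1.        ]]), 'dist': array([-0.00248034,  0.        ,  0.        ,  0.        ,  0.        ]), 'T_tool_cam': array([[ 3.53268629e-04, -9.44611467e-01, -3.28190573e-01,
         8.45910614e-02],
       [ 9.99999845e-01,  1.92164789e-04,  5.23316405e-04,
        -1.23645400e-03],
       [-4.31264005e-04, -3.28190707e-01,  9.44611388e-01,
        -1.42801662e-01],
       [ 0.00000000e+00,  0.00000000e+00,  0.00000000e+00,
         1.00000000e+00]])}
```

View pics/top0.png

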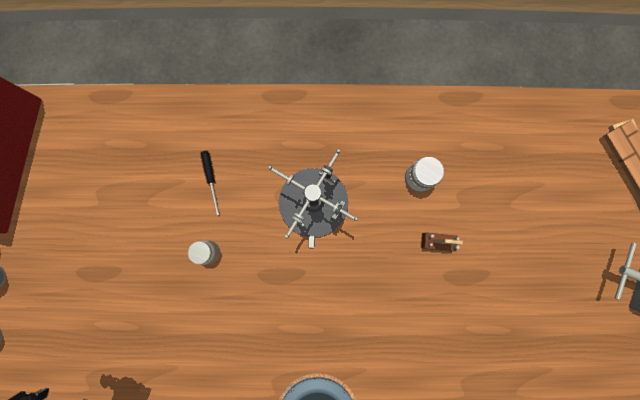

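View pics/side0.png

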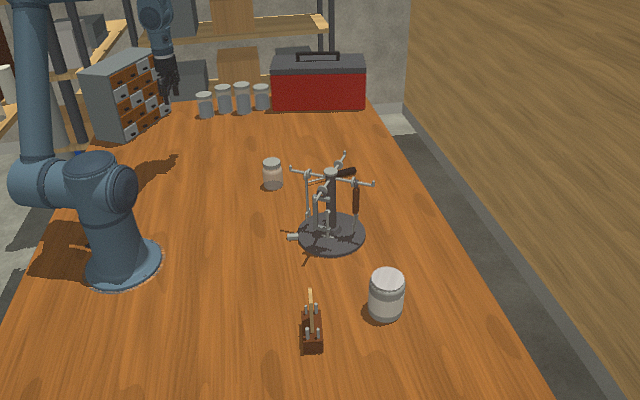

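Run:
```python
import cv2,numpy as np
t=cv2.imread("pics/top0.png");s=cv2.imread("pics/side0.png")
a=cv2.resize(t[140:260,255:375],(400,400),interpolation=cv2.INTER_CUBIC)
b=cv2.resize(s[145:260,275:390],(400,400),interpolation=cv2.INTER_CUBIC)
c=cv2.resize(t[220:265,410:470],(400,200),interpolation=cv2.INTER_CUBIC) 
d=cv2.resize(s[280:360,250:410],(400,200),interpolation=cv2.INTER_CUBIC)
cv2.imwrite("pics/c1.png",np.vstack([np.hstack([a,b]),np.hstack([c,d])]))
```

```text
(no output)
```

View pics/c1.png

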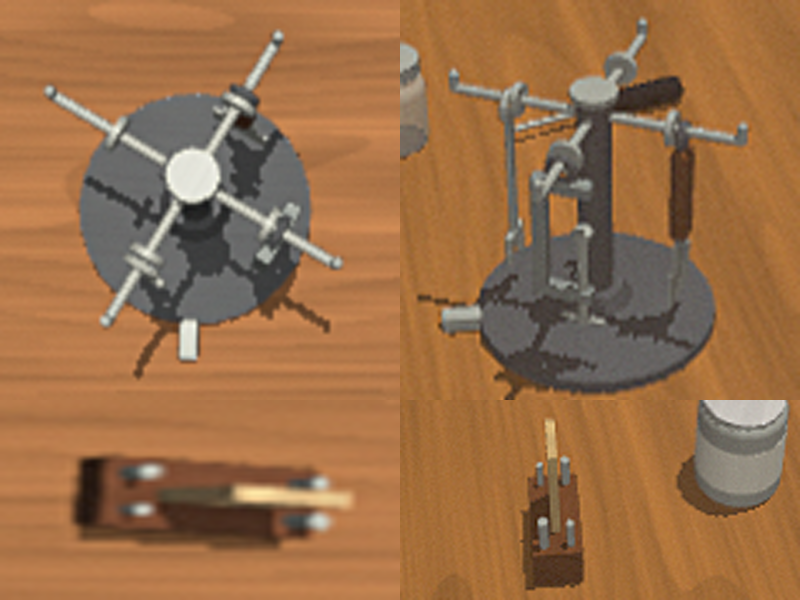

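Run:
```python
from h import *
t=lambda x,y:(255+x*.3-.35,140+y*.3-.35)
S=lambda x,y:(275+(x-400)*115/400-.36,145+y*115/400-.36)
Tt,Ts=T_cam("top"),T_cam("side")
pairs={"free":((50,92),(642,25)),"opp":((337,264),None),"A":((278,37),(742,130)),"B":((107,322),(455,73)),"cap":((193,177),(593,92))}
for k,(a,b) in pairs.items():
    if b: print(k,*[np.round(q,4) for q in tri([ray("top",Tt,t(*a)),ray("side",Ts,S(*b))])])
print("opp",atz("top",Tt,t(337,264),.216), atz("top",Tt,t(50,92),.216))
print("cap222",atz("top",Tt,t(193,177),.222),"disc",atz("top",Tt,t(195,210),.012))
n=atz("top",Tt,t(188,360),.012);print("nose",n)
# caddy plate top
c=lambda x,y:(410+x*.15-.4,220+(y-400)*.225-.4)
d=lambda x,y:(250+(x-400)*.4-.3,280+(y-400)*.4-.3)
p=atz("top",Tt,c(237,492),.142);q=atz("top",Tt,c(352,500),.142);print(p,q,(p+q)/2,np.linalg.norm(p-q),np.arctan2(q[0]-p[0],-(q[1]-p[1])))
print(tri([ray("top",Tt,c(295,496)),ray("side",Ts,d(551,437))]))
# block bottom front corners side
for x in [(531,585),(583,583)]: print(atz("side",Ts,d(*x),0))
```

```text
free [0.6554 0.1174 0.2177] [0.0005 0.0005]
A [ 0.6972 -0.044   0.2124] [0.0006 0.0006]
B [0.4945 0.0746 0.2164] [0.0004 0.0004]
cap [0.5951 0.0157 0.222 ] [0.0003 0.0003]
opp [ 0.53563323 -0.08528135  0.216     ] [0.65619478 0.11751909 0.216     ]
cap222 [0.59535571 0.01563963 0.222     ] disc [0.59445677 0.01605808 0.012     ]
nose [0.4662517  0.02099872 0.012     ]
[ 0.48793306 -0.31741215  0.142     ] [ 0.48362967 -0.3610193   0.142     ] [ 0.48578136 -0.33921573  0.142     ] 0.04381898363862126 -0.09836710949197412
(array([ 0.485271  , -0.33810962,  0.14550892]), [np.float64(0.00048442975013942847), np.float64(0.0004844297501395706)])
[ 0.45569443 -0.37679514  0.        ]
[ 0.50169837 -0.38302362  0.        ]
```

>>> step_arm:
  series:
    - [[-0.02,0,-0.03,10],[-0.637,-0.348,-0.03,79],[-0.637,-0.348,-0.03,79],[-0.637,-0.348,-0.03,79],[-0.637,-0.348,-0.03,79],[-0.637,-0.348,-0.03,79],[-0.637,-0.348,-0.03,79],[-0.637,-0.348,-0.03,79],[-0.637,-0.348,-0.03,79],[-0.637,-0.348,-0.03,79]]
  fingers: 0
  force: 40

```text
time: 1.35
tool_pos: [0.5656, 0.1731, 0.2609]
tcp_rot: [-2.263, -2.178, 0.0]
contact_force: [1.0, 1.4, 0.8]
opening: -0.0
finger_force: 0.0
```

>>> step_arm:
  series:
    - [[0,0,0,0],[0,0,0,0],[0,0,0,0]]

```text
time: 1.72
tool_pos: [0.5635, 0.1758, 0.2614]
tcp_rot: [-2.261, -2.181, 0.0]
contact_force: [-0.0, -0.8, -0.2]
opening: 0.003
finger_force: 0.0
```

>>> step_arm:
  series:
    - [[-0.097,0.111,0,0],[-0.097,0.111,0,0],[-0.097,0.111,0,0],[-0.097,0.111,0,0],[-0.097,0.111,0.04,0],[-0.097,0.111,0.078,0],[-0.097,0.111,0.078,0],[-0.097,0.111,0.078,0]]

```text
time: 2.72
tool_pos: [0.6718, 0.0749, 0.1854]
tcp_rot: [2.26, 2.18, 0.002]
contact_force: [0.5, 0.3, 1.1]
opening: 0.0
finger_force: 0.0
```

```bash
cat >> h.py <<'E'
AX=np.array([.5952,.0157])
def arc(degs):
    s=manip.read_state();M=R.from_rotvec(s["tcp_rot"]).as_matrix();out=[]
    for a in np.radians(degs):
        o=14.5*abs(np.sin(a))+11*abs(np.cos(a))+4
        p=AX+.09*np.array([np.cos(a),np.sin(a)])-o/1e3*np.array([-np.sin(a),np.cos(a)])
        d=M.T@np.append(p-s["tool_pos"][:2],0);out.append([round(float(d[0]),3),round(float(d[1]),3)])
    return out
E
python3 -c "
from h import *
print(arc(np.arange(60,170,6)))"
```

```text
[[0.007, -0.013], [0.013, -0.021], [0.019, -0.029], [0.023, -0.039], [0.027, -0.049], [0.029, -0.059], [0.03, -0.068], [0.03, -0.076], [0.03, -0.085], [0.028, -0.094], [0.026, -0.104], [0.023, -0.112], [0.018, -0.121], [0.013, -0.129], [0.006, -0.137], [-0.001, -0.144], [-0.01, -0.15], [-0.019, -0.156], [-0.029, -0.16]]
```

>>> step_arm:
  series:
    - [[0.007,-0.013,0,0],[0.013,-0.021,0,0],[0.019,-0.029,0,0],[0.023,-0.039,0,0],[0.027,-0.049,0,0],[0.029,-0.059,0,0],[0.03,-0.068,0,0],[0.03,-0.076,0,0],[0.03,-0.085,0,0],[0.028,-0.094,0,0]]

```text
time: 3.98
tool_pos: [0.581, 0.1054, 0.1851]
tcp_rot: [2.26, 2.177, 0.007]
contact_force: [5.0, -0.8, -0.6]
opening: -0.004
finger_force: 2.2
```

```bash
python3 -c "
from h import *
print(manip.read_state()['contact_force'])
print(arc(np.arange(120,176,6)))"
```

```text
[ 4.96401179 -0.75758159 -0.55542185]
[[-0.001, -0.012], [-0.005, -0.021], [-0.009, -0.029], [-0.015, -0.037], [-0.021, -0.045], [-0.029, -0.052], [-0.037, -0.059], [-0.046, -0.064], [-0.056, -0.068], [-0.067, -0.071]]
```

>>> step_arm:
  series:
    - [[-0.001,-0.012,0,0],[-0.005,-0.021,0,0],[-0.009,-0.029,0,0],[-0.015,-0.037,0,0],[-0.021,-0.045,0,0],[-0.029,-0.052,0,0],[-0.037,-0.059,0,0],[-0.046,-0.064,0,0],[-0.056,-0.068,0,0],[-0.056,-0.068,0,0]]

```text
time: 5.22
tool_pos: [0.5073, 0.0505, 0.1829]
tcp_rot: [-2.264, -2.177, 0.004]
contact_force: [0.4, 0.5, -0.1]
opening: -0.001
finger_force: 0.0
```

Run:
```python
from h import *
print(manip.read_state()['contact_force'],manip.read_state()['tool_pos'])
T=T_cam("side")
im=read_camera("side"); s=manip.read_state(); w=read_camera("wrist")
a=cv2.resize(im[145:260,245:390],(800*1//2,317),interpolation=cv2.INTER_CUBIC)
w2=cv2.resize(w,(400,250))
cv2.imwrite("pics/side_a.png",im);cv2.imwrite("pics/wr_a.png",w)
t=read_camera("top");cv2.imwrite("pics/top_a.png",t)
b=cv2.resize(t[140:260,255:375],(317,317),interpolation=cv2.INTER_CUBIC)
c=np.zeros((567,800,3),np.uint8);c[:317,:400]=a;c[:317,400:717]=b;c[317:,:400]=w2
cv2.imwrite("pics/c2.png",c)
```

```text
[ 0.40473073  0.45684766 -0.13700607] [0.5072825  0.05054208 0.18286608]
```

View pics/c2.png

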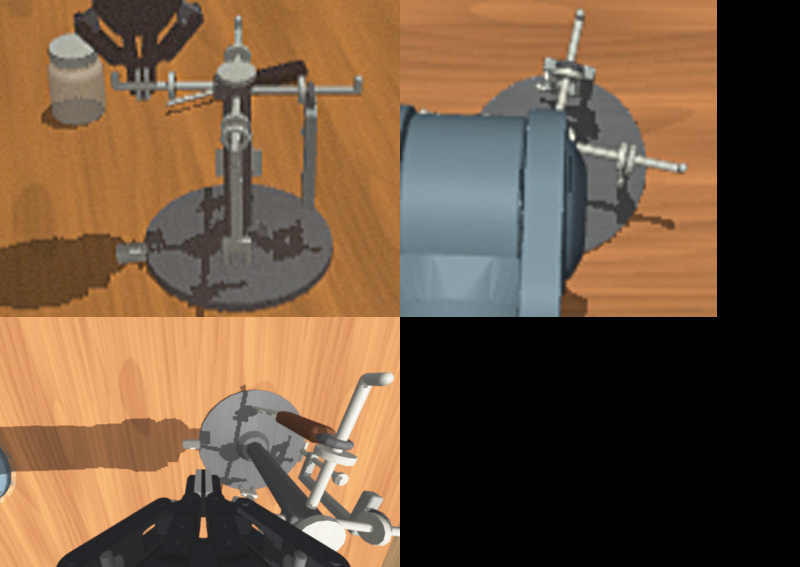

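Run:
```python
from h import *
T=T_cam("top");k=120/317
for x,y in[(578,14),(682,168)]:
    p=atz("top",T,(255+(x-400)*k-.3,140+y*k-.3),.216);d=p[:2]-AX;print(p,np.hypot(*d),np.degrees(np.arctan2(d[1],d[0])))
T=T_cam("side")
def g(x,y): return(245+x*145/400-.3,145+y*115/317-.3)
p=atz("side",T,g(116,73),.2177);d=p[:2]-AX;print("free",p,np.hypot(*d),np.degrees(np.arctan2(d[1],d[0])))
print(arc([167,170,173,176,178,180]))
```

```text
[ 0.71061955 -0.00600003  0.216     ] 0.11744174722561254 -10.647881206611888
[ 0.57210775 -0.0987139   0.216     ] 0.11672100077069723 -101.41075859446174
free [0.48163896 0.0456264  0.2177    ] 0.11743806988942664 165.2366613755948
[[0.002, 0.004], [-0.003, 0.002], [-0.008, 0.0], [-0.013, -0.001], [-0.017, -0.001], [-0.021, -0.002]]
```

>>> step_arm:
  series:
    - [[-0.006,0,0,0],[-0.011,0,0,0],[-0.015,0,0,0],[-0.015,0,0,0],[-0.015,0,0,0],[0.02,0,0,0],[0.02,0,-0.05,0],[0.02,0,-0.11,0],[0.02,0,-0.11,0]]
  fingers: 0

```text
time: 6.5
tool_pos: [0.5135, 0.0711, 0.299]
tcp_rot: [2.256, 2.172, 0.012]
contact_force: [0.7, 0.1, -1.2]
opening: 0.001
finger_force: 0.0
```

>>> step_arm:
  series:
    - [[-0.411,-0.013,0,3.5],[-0.411,-0.013,0,3.5],[-0.411,-0.013,0,3.5],[-0.411,-0.013,0,3.5],[-0.411,-0.013,0,3.5],[-0.411,-0.013,0,3.5],[-0.411,-0.013,0,3.5],[-0.411,-0.013,0.05,3.5],[-0.411,-0.013,0.05,3.5],[-0.411,-0.013,0.05,3.5]]
  fingers: 0.05

```text
time: 7.75
tool_pos: [0.4815, -0.3388, 0.2446]
tcp_rot: [2.327, 2.108, -0.001]
contact_force: [-0.3, -0.4, 1.0]
opening: 0.589
finger_force: 0.0
```

Run:
```python
from h import *
s=manip.read_state();w=read_camera("wrist");t=read_camera("top");im=read_camera("side")
cv2.imwrite("pics/side_b.png",im);cv2.imwrite("pics/wr_b.png",w);cv2.imwrite("pics/top_b.png",t)
np.save("sb.npy",np.r_[s["tool_pos"],s["tcp_rot"]]);print(s["tool_pos"],s["tcp_rot"])
a=cv2.resize(t[140:260,255:375],(360,360),interpolation=cv2.INTER_CUBIC)
b=cv2.resize(im[145:265,270:390],(360,360),interpolation=cv2.INTER_CUBIC)
c=np.zeros((600,800,3),np.uint8);c[:360,:360]=a;c[:360,400:760]=b
c[360:,:384]=cv2.resize(w,(384,240));cv2.imwrite("pics/c3.png",c)
```

```text
[ 0.48154909 -0.33884931  0.24455705] [ 2.32696721e+00  2.10836522e+00 -5.48479587e-04]
```

View pics/c3.png

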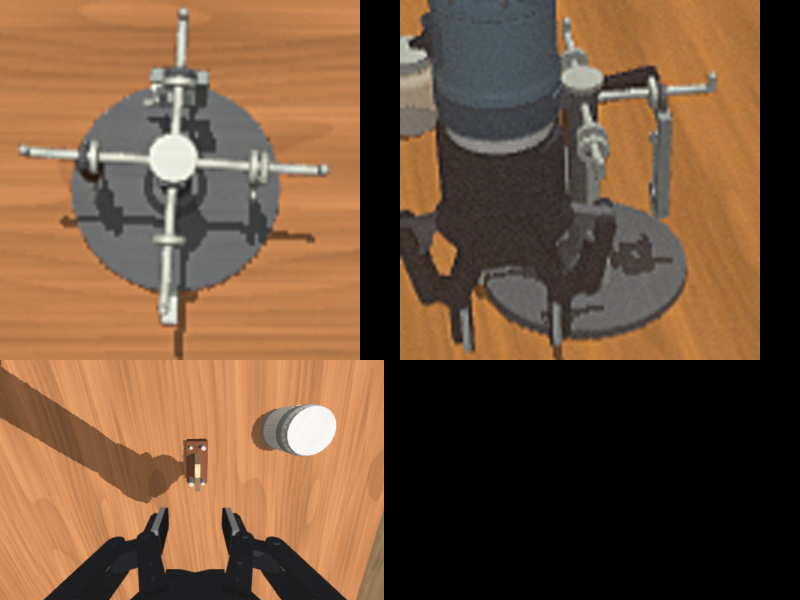

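View pics/wr_b.png

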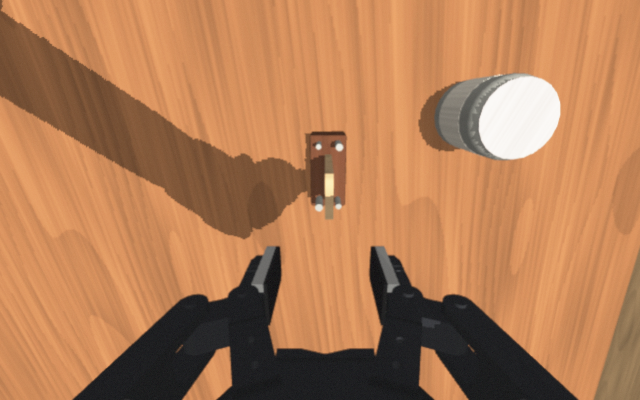

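Run:
```python
from h import *
v=np.load("sb.npy");s=dict(tool_pos=v[:3],tcp_rot=v[3:]);T=T_cam("wrist",s)
print(proj("wrist",T,[[.4879,-.3174,.142],[.4836,-.361,.142],[.4879,-.3174,.045],[.488,-.294,.045],[.488,-.294,0]]))
for px,z in [((329,174),.142),((329,196),.142),((329,218),.142)]: print(px,atz("wrist",T,px,z))
w=cv2.imread("pics/wr_b.png")[120:230,270:390]
cv2.imwrite("pics/c4.png",cv2.resize(w,(600,550),interpolation=cv2.INTER_CUBIC))
k=1/3
def top(x,y,z):return atz("top",T_cam("top"),(255+x*k-.3,140+y*k-.3),z)
cap=top(174,158,.222);print(cap,top(166,323,.012))
for x,y in[(183,14),(22,149),(324,170),(165,311)]:
    d=(top(x,y,.216)-cap)[:2];print(d,np.hypot(*d),np.degrees(np.arctan2(d[1],d[0])))
```

```text
[[329.54042448 173.68712153]
 [329.28391786 219.06225938]
 [328.27888927 154.05071739]
 [326.50431238 134.47031568]
 [326.31392922 130.60465027]]
(329, 174) [ 0.4873952  -0.31763747  0.142     ]
(329, 196) [ 0.48546869 -0.33819636  0.142     ]
(329, 218) [ 0.48343545 -0.35989553  0.142     ]
[0.59625752 0.01529779 0.222     ] [0.46702809 0.0238853  0.012     ]
[ 0.11580395 -0.0061361 ] 0.11596639949074167 -3.0330940221339047
[0.00710831 0.1190916 ] 0.11930355283108522 86.58419689573876
[-0.00782432 -0.11701492] 0.11727621466203096 -93.82544530260714
[-0.11816704  0.00605488] 0.1183220662842492 177.06673033100273
```

View pics/c4.png

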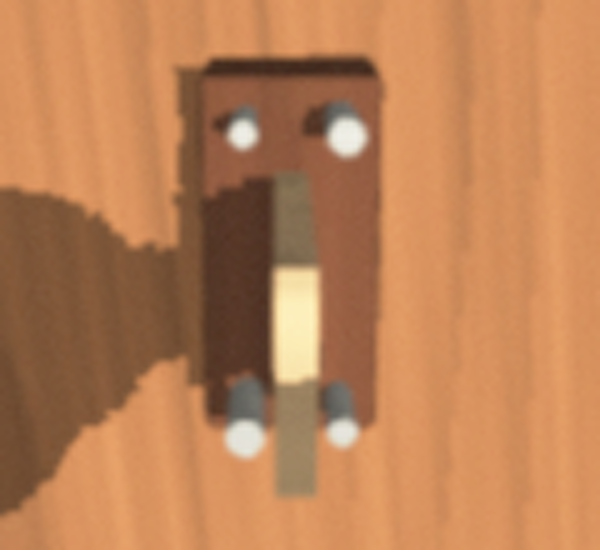

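>>> step_arm:
  series:
    - [[0,0.004,0.05,0],[0,0.004,0.1,0],[0,0.004,0.137,0],[0,0.004,0.137,0],[0,0.004,0.137,0]]
  fingers: 0.05

```text
time: 8.52
tool_pos: [0.4867, -0.34, 0.1089]
tcp_rot: [2.325, 2.107, 0.001]
contact_force: [-0.1, -0.6, -0.2]
opening: 0.584
finger_force: 0.0
```

>>> step_arm:
  series:
    - [[0,0,0,0],[0,0,0,0],[0,0,0,0],[0,0,0,0],[0,0,0,0],[0,0,0,0]]
  fingers: 0
  force: 60

```text
time: 9.28
tool_pos: [0.4857, -0.3397, 0.1077]
tcp_rot: [2.327, 2.107, -0.0]
contact_force: [-1.0, 0.6, 5.9]
opening: 0.083
finger_force: 59.7
```

>>> step_arm:
  series:
    - [[0,0,-0.02,0],[0,0,-0.06,0],[0,0,-0.1,0],[0,0,-0.14,0],[0,0,-0.18,0],[0,0,-0.22,0],[0,0,-0.252,0],[0,0,-0.252,0]]

```text
time: 10.28
tool_pos: [0.4859, -0.3396, 0.3602]
tcp_rot: [2.325, 2.106, 0.001]
contact_force: [-0.3, -0.7, -3.8]
opening: 0.083
finger_force: 58.7
```

>>> step_arm:
  series:
    - [[0.03,-0.004,0,-1],[0.07,-0.008,0,-2.4],[0.11,-0.013,0,-2.4],[0.15,-0.018,0,-2.4],[0.19,-0.023,0,-2.4],[0.23,-0.028,0,-2.4],[0.27,-0.033,0,-2.4],[0.31,-0.038,0,-2.4],[0.34,-0.041,0,-2.4],[0.359,-0.043,0,-2.4]]

```text
time: 11.52
tool_pos: [0.4766, 0.0241, 0.3558]
tcp_rot: [-2.28, -2.157, 0.003]
contact_force: [1.4, 0.3, -3.6]
opening: 0.086
finger_force: 58.8
```

>>> step_arm:
  series:
    - [[0,0,0,0],[0,0,0,0],[0,0,0,0],[0,0,0,0]]

```text
time: 12.02
tool_pos: [0.4778, 0.0219, 0.3581]
tcp_rot: [-2.285, -2.156, 0.0]
contact_force: [-0.5, -0.3, -2.6]
opening: 0.084
finger_force: 58.8
```

Run:
```python
from h import *
s=manip.read_state();print(s["tool_pos"],s["tcp_rot"],s["contact_force"],s["wrist_torque"])
im=read_camera("side");t=read_camera("top");cv2.imwrite("pics/side_c.png",im)
T=T_cam("side")
b=cv2.resize(im[90:260,240:400],(565,600),interpolation=cv2.INTER_CUBIC);cv2.imwrite("pics/c5.png",b)
```

```text
[0.47778554 0.02194573 0.35810302] [-2.28496090e+00 -2.15587552e+00  1.60599963e-04] [-0.45097503 -0.2865474  -2.58790594] [-0.02147149 -0.04696254 -0.0002163 ]
```

View pics/c5.png

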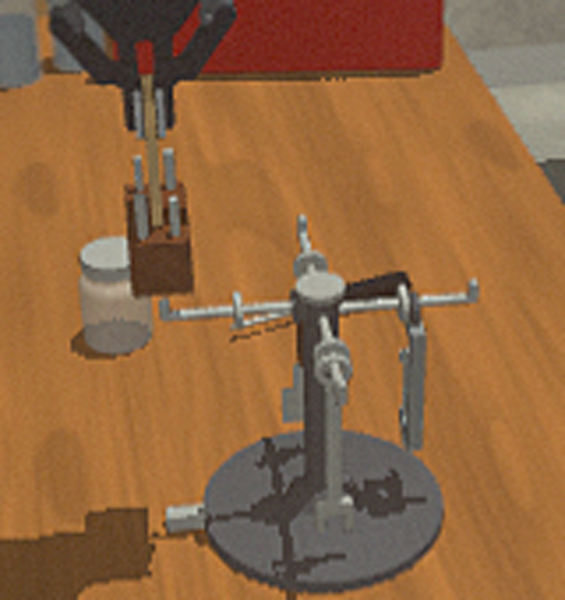

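>>> step_arm:
  series:
    - [[0,0,0.012,0],[0,0,0.022,0],[0,0,0.027,0],[0,0,0.027,0],[0,0,0.027,0],[0,0,0.027,0]]

```text
time: 12.88
tool_pos: [0.478, 0.0226, 0.3317]
tcp_rot: [2.283, 2.157, 0.001]
contact_force: [0.2, -0.6, -3.3]
opening: 0.083
finger_force: 58.8
```

>>> step_arm:
  series:
    - [[0,0,0.002,0],[0,0,0.002,0]]

```text
time: 13.12
tool_pos: [0.4777, 0.0226, 0.3292]
tcp_rot: [-2.284, -2.157, -0.0]
contact_force: [-0.1, -0.5, -3.6]
opening: 0.086
finger_force: 58.8
```

>>> step_arm:
  series:
    - [[0,0,0.001,0],[0,0,0.001,0]]

```text
time: 13.38
tool_pos: [0.4778, 0.0226, 0.3283]
tcp_rot: [2.284, 2.157, 0.0]
contact_force: [0.5, -0.1, -3.4]
opening: 0.083
finger_force: 58.9
```

>>> step_arm:
  series:
    - [[0,0,0.001,0],[0,0,0.001,0]]

```text
time: 13.62
tool_pos: [0.4779, 0.0225, 0.3279]
tcp_rot: [2.283, 2.157, 0.001]
contact_force: [-1.4, 0.6, 1.6]
opening: 0.086
finger_force: 59.8
```

>>> step_arm:
  series:
    - [[0,0,-0.008,0],[0,-0.01,-0.012,0],[0,-0.03,-0.012,0],[0,-0.05,-0.012,0],[0,-0.05,0,0],[0,-0.05,0.03,0],[0,-0.05,0.06,0],[0,-0.05,0.0856,0],[0,-0.05,0.0856,0],[0,-0.05,0.0856,0]]

```text
time: 14.88
tool_pos: [0.4283, 0.0254, 0.2423]
tcp_rot: [2.283, 2.157, 0.001]
contact_force: [0.2, -0.3, -2.7]
opening: 0.085
finger_force: 59.1
```

>>> step_arm:
  series:
    - [[0,0,0,0],[0,0,0,0]]

```text
time: 15.12
tool_pos: [0.4286, 0.0254, 0.2426]
tcp_rot: [2.283, 2.156, 0.002]
contact_force: [0.2, 0.9, -2.7]
opening: 0.085
finger_force: 59.1
```

Run:
```python
from h import *
s=manip.read_state();print(s["tool_pos"],s["tcp_rot"])
im=read_camera("side");w=read_camera("wrist")
c=np.zeros((600,800,3),np.uint8)
c[:,:400]=cv2.resize(im[130:250,255:335],(400,600),interpolation=cv2.INTER_CUBIC)
c[:250,400:]=cv2.resize(w,(400,250))
c[250:,400:]=cv2.resize(w[60:235,250:450],(400,350))
cv2.imwrite("pics/c6.png",c)
```

```text
[0.4285869  0.0253703  0.24261323] [2.28282416e+00 2.15625685e+00 2.22391742e-03]
```

View pics/c6.png

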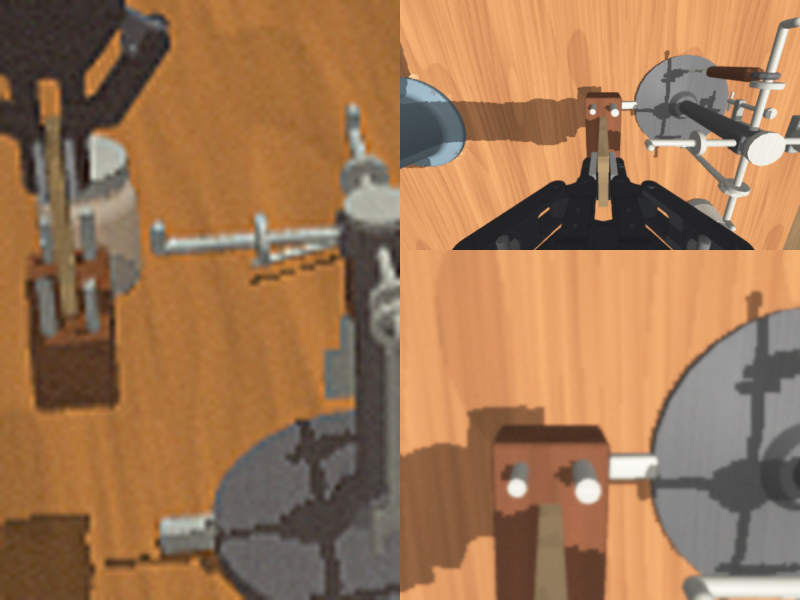

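>>> step_arm:
  series:
    - [[0,0.012,0,0],[0,0.024,0,0],[0,0.034,0,0],[0,0.038,0,0],[0,0.038,0,0],[0,0.04,0,0],[0,0.04,0,0]]

```text
time: 16.1
tool_pos: [0.4676, 0.0232, 0.2417]
tcp_rot: [-2.284, -2.157, -0.0]
contact_force: [-0.3, -0.5, -4.0]
opening: 0.087
finger_force: 59.1
```

>>> step_arm:
  series:
    - [[0,0.001,0,0],[0,0.002,0,0]]

```text
time: 16.35
tool_pos: [0.4697, 0.0231, 0.2418]
tcp_rot: [2.284, 2.157, 0.0]
contact_force: [-0.9, 0.0, -2.9]
opening: 0.09
finger_force: 59.1
```

>>> step_arm:
  series:
    - [[0,0.001,0,0],[0,0.002,0,0],[0,0.002,0,0]]

```text
time: 16.73
tool_pos: [0.4719, 0.0229, 0.2417]
tcp_rot: [-2.284, -2.157, -0.0]
contact_force: [0.2, 0.1, -3.2]
opening: 0.087
finger_force: 59.1
```

>>> step_arm:
  series:
    - [[0,0.001,0,0],[0,0.001,0,0]]

```text
time: 16.98
tool_pos: [0.4728, 0.0229, 0.2417]
tcp_rot: [-2.284, -2.157, -0.0]
contact_force: [-0.8, -0.6, -3.8]
opening: 0.082
finger_force: 59.1
```

No contact at r≈123 mm; the tip seems to be entering the eye. Continue.

>>> step_arm:
  series:
    - [[0,0.001,0,0],[0,0.002,0,0],[0,0.002,0,0]]

```text
time: 17.35
tool_pos: [0.4749, 0.0227, 0.2417]
tcp_rot: [-2.284, -2.157, -0.0]
contact_force: [0.8, 0.2, -2.6]
opening: 0.083
finger_force: 59.1
```

>>> step_arm:
  series:
    - [[0,0.001,0,0],[0,0.002,0,0],[0,0.002,0,0]]

```text
time: 17.73
tool_pos: [0.4768, 0.0226, 0.2417]
tcp_rot: [-2.284, -2.157, -0.0]
contact_force: [0.3, -0.2, -3.5]
opening: 0.086
finger_force: 59.1
```

>>> step_arm:
  series:
    - [[0,0.002,0,0],[0,0.004,0,0],[0,0.005,0,0],[0,0.005,0,0]]

```text
time: 18.23
tool_pos: [0.4818, 0.0223, 0.2417]
tcp_rot: [-2.284, -2.157, -0.0]
contact_force: [-0.4, -0.1, -3.7]
opening: 0.089
finger_force: 59.1
```

>>> step_arm:
  series:
    - [[0,0.003,0,0],[0,0.006,0,0],[0,0.006,0,0]]

```text
time: 18.6
tool_pos: [0.488, 0.022, 0.2417]
tcp_rot: [2.284, 2.157, 0.0]
contact_force: [-0.8, 0.5, -3.4]
opening: 0.086
finger_force: 59.1
```

Run:
```python
from h import *
s=manip.read_state();print(s["tool_pos"],s["contact_force"])
im=read_camera("side")
cv2.imwrite("pics/c7.png",cv2.resize(im[130:220,265:345],(533,600),interpolation=cv2.INTER_CUBIC))
```

```text
[0.48803168 0.02198538 0.2416553 ] [-0.79944787  0.45602416 -3.35881319]
```

View pics/c7.png

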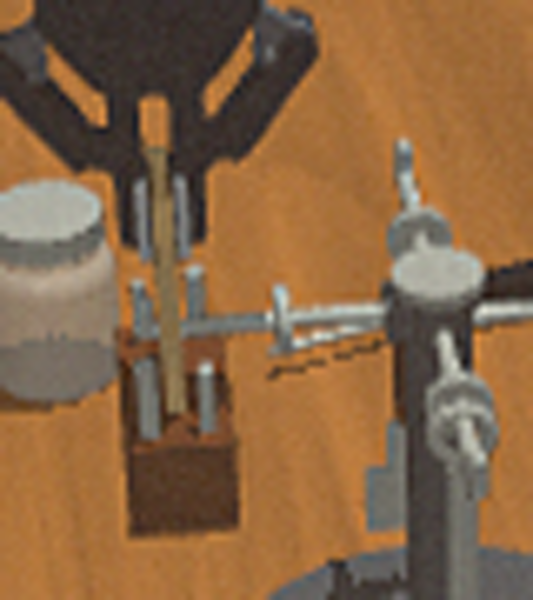

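>>> step_arm:
  series:
    - [[0,0.005,0,0],[0,0.01,0.004,0],[0,0.016,0.008,0],[0,0.022,0.008,0],[0,0.028,0.008,0],[0,0.032,0.008,0],[0,0.032,0.008,0]]

```text
time: 19.52
tool_pos: [0.5201, 0.0201, 0.2337]
tcp_rot: [2.284, 2.157, 0.0]
contact_force: [0.8, -0.6, -3.5]
opening: 0.081
finger_force: 59.1
```

>>> step_arm:
  series:
    - [[0,0.001,0,0],[0,0.002,0,0],[0,0.002,0,0]]

```text
time: 19.9
tool_pos: [0.5217, 0.0201, 0.2338]
tcp_rot: [2.284, 2.157, 0.0]
contact_force: [0.2, 0.4, -3.6]
opening: 0.084
finger_force: 59.1
```

>>> step_arm:
  series:
    - [[0,0.001,0,0],[0,0.002,0,0],[0,0.002,0,0]]

```text
time: 20.27
tool_pos: [0.5238, 0.0199, 0.2337]
tcp_rot: [-2.284, -2.157, -0.0]
contact_force: [-0.1, 0.6, -3.2]
opening: 0.085
finger_force: 59.1
```

>>> step_arm:
  series:
    - [[0,0,0.002,0],[0,0,0.004,0],[0,0,0.0055,0],[0,0,0.0055,0]]

```text
time: 20.78
tool_pos: [0.5235, 0.02, 0.228]
tcp_rot: [-2.284, -2.157, 0.0]
contact_force: [0.1, 0.4, -3.0]
opening: 0.086
finger_force: 59.2
```

>>> step_arm:
  series:
    - [[0,0,0.001,0],[0,0,0.001,0]]

```text
time: 21.02
tool_pos: [0.5238, 0.0198, 0.2275]
tcp_rot: [2.284, 2.157, 0.0]
contact_force: [-0.3, -0.4, -1.9]
opening: 0.087
finger_force: 59.6
```

Weight begins to transfer; another small step.

>>> step_arm:
  series:
    - [[0,0,0.0005,0],[0,0,0.0005,0]]

```text
time: 21.28
tool_pos: [0.5239, 0.0198, 0.2273]
tcp_rot: [2.283, 2.157, 0.001]
contact_force: [-1.1, -0.7, 2.9]
opening: 0.085
finger_force: 60.1
```

>>> step_arm:
  series:
    - [[0,0,-0.0003,0],[0,0,-0.0003,0],[0,0,-0.0003,0]]
  force: 20

```text
time: 21.65
tool_pos: [0.5239, 0.0199, 0.2273]
tcp_rot: [2.284, 2.157, 0.001]
contact_force: [-1.9, -0.4, 3.8]
opening: 0.084
finger_force: 60.1
```

>>> step_arm:
  series:
    - [[0,0,0,0],[0,0,0,0],[0,0,0,0],[0,0,0,0]]
  fingers: 0.03

```text
time: 22.15
tool_pos: [0.5237, 0.02, 0.2269]
tcp_rot: [-2.284, -2.157, -0.0]
contact_force: [-0.4, -0.6, -0.2]
opening: 0.351
finger_force: 0.0
```

Run:
```python
from h import *
s=manip.read_state();print(s["tool_pos"],s["contact_force"])
im=read_camera("side");w=read_camera("wrist")
c=np.zeros((600,800,3),np.uint8)
c[:,:400]=cv2.resize(im[130:250,265:345],(400,600),interpolation=cv2.INTER_CUBIC)
c[:400,400:]=cv2.resize(w[100:400,200:500],(400,400))
cv2.imwrite("pics/c8.png",c)
```

```text
[0.52365731 0.02002207 0.22685861] [-0.39584124 -0.5513681  -0.19021474]
```

View pics/c8.png

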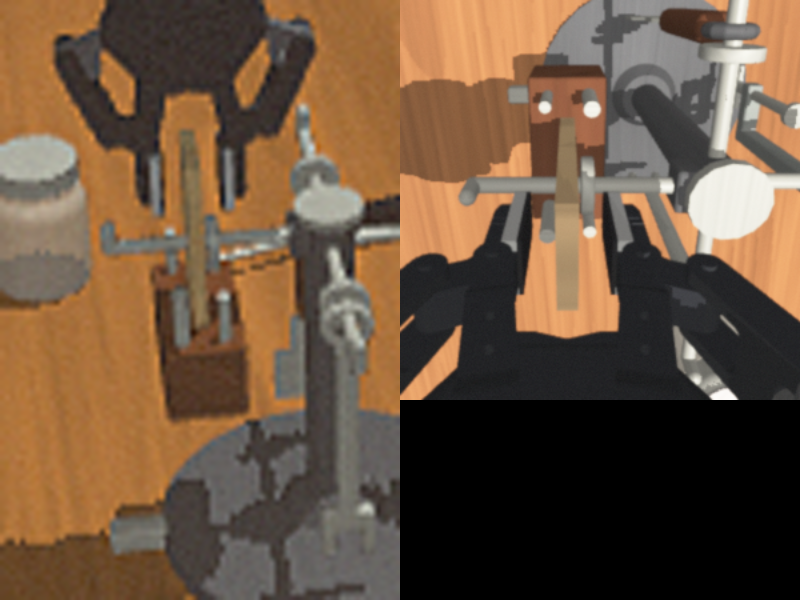

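The caddy hangs upright by the collar and the fingers are clear on both sides. I'll retreat straight up.

>>> step_arm:
  series:
    - [[0,0,-0.01,0],[0,0,-0.03,0],[0,0,-0.06,0],[0,0,-0.09,0],[0,0,-0.1,0],[0,0,-0.1,0],[0,0,-0.1,0],[0,0,-0.1,0],[0,0,-0.1,0],[0,0,-0.1,0]]

```text
time: 23.5
tool_pos: [0.5235, 0.0199, 0.3267]
tcp_rot: [-2.284, -2.157, 0.001]
contact_force: [-0.6, -0.1, 0.0]
opening: 0.344
finger_force: 0.0
```

>>> step_arm:
  series:
    - [[0,0,0,0],[0,0,0,0],[0,0,0,0],[0,0,0,0],[0,0,0,0],[0,0,0,0],[0,0,0,0],[0,0,0,0],[0,0,0,0],[0,0,0,0]]

```text
time: 24.75
tool_pos: [0.5237, 0.0199, 0.327]
tcp_rot: [2.284, 2.157, 0.0]
contact_force: [0.6, -0.3, -0.3]
opening: 0.354
finger_force: 0.0
```

Run:
```python
from h import *
im=read_camera("side");o=cv2.imread("pics/side0.png")
b=cv2.resize(im[130:250,265:345],(400,600),interpolation=cv2.INTER_CUBIC)
c=cv2.imread("pics/c8.png")[:,:400]
print(np.abs(b[320:420,150:250].astype(int)-c[320:420,150:250]).mean())
print(manip.hand_in())
```

```text
3.9745
the job is handed in; nothing more can be done
None
```

The job is handed in at about 25 s with no verdict returned: by camera the free hook points over the nose to within about 1°, and the caddy hangs upright on it a few mm from the collar, released with the gripper raised clear; the jar, paint can and screwdriver were not touched.

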